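# Draw the core pin half out of a cured casting in the pulling jig

### The job

The cured casting lies in the open lower half of the mould with its core pin still in it: lift it out by its sides and seat it fully down in the aluminium core-pulling jig, with the pin's handle sticking out through the slotted stop plate. Then grip the handle and draw the pin back slowly and straight along the bore, without wrenching it sideways, until about half of its bored-in length is out, and finish still holding the handle there, because the suction of the blind bore would pull the pin back in and the air needs time to seep past it. The casting must stay down and square in the jig, and the mould halves, the jar, the finished casting and the hex keys stay where they are.

Things in the scene. Friction and masses are not known exactly. Their poses are not given: they have to be found in the camera images.
- casting: cured grey resin block 60 (x) x 36 (y) x 44 high (z) mm, boss 14 dia x 5 high on top at x +16; 190 g with its pin. Origin: centre of underside. Blind bore, 12 dia x 50 deep, in its -x face, axis 22 above the underside, holds the core pin, handle out at -x. Starts flat in the mould cavity, upper 22 mm clear above the mould's top face. finished is a like block without pin
- casting_grip (a point): on the casting at x -8, y 0, z +33 mm (11 mm below the top face), near where casting with pin balances (x -12): midway between the two flat flanks, facing +y and -y, 36 mm apart, to be gripped from above. In the mould and in the jig the flanks are free from z 22 mm up. Axes as the casting's
- core_pin (a joint): how far the core pin is drawn (m): 0 home, 50 mm of it in the bore; 0.025 half out; 0.050 end of travel. Slides along the casting's -x; starts at 0 to 0.006. Snug, about 2.5 N of friction, and suction pulls it back with about 0.18 N per mm drawn (7 N to draw it to half); let go there it goes back to about 14 mm. A straight pull presses it on the jig with about 10 N; over 20 N it jams
- pin_handle (a point): middle of the pin's handle, on the pin's axis, moves with the pin. Black knob 22 dia x 32 long (along x), flange 30 dia x 5 on its outer end (16 to 21 mm to -x of here). Steel shank 12 dia between knob and casting. Pin home: this point is 38 mm in front of the casting's -x face and 22 mm of shank shows. Axes as the casting's: x along the pin towards the casting
- mould: lower half of the silicone mould, 98 (x) x 80 (y) x 30 high mm, 300 g, loose on the mat. Origin: centre of underside. Cavity 62 x 38 and 22 deep in the middle of its flat top, floor 8 mm up; a channel for the pin leaves it through the -x wall, the handle hangs outside
- mat: dark silicone mat, 260 (x) x 270 (y) x 4 mm, fixed; both mould halves lie on it. Origin: centre of its underside on the counter
- jig: aluminium core-pulling jig, fixed. Origin: on the counter below the nest's middle. Base x -40 to 45, y +-42, 14 mm high, its top is the nest floor. Two cheeks at y +-19.5 (x -22 to 30), flared at the top, reach 18 mm above the nest floor; the back (+x) is open. Seated casting: underside on the nest floor, x along the jig's x, origins agree in x, y when its -x face touches the stop plate
- jig_slot (a point): on the axis of the slot in the jig's stop plate, at the height of a seated pin's axis (36 mm above the counter), mid-plate. Plate at the jig's -x end: 8 mm thick (jig x -38 to -30), 58 wide, top 14 mm above this point. Slot 18 mm wide, open at the top, bottom 9 mm below this point. The shank lies in it, the handle on the -x side, over clear counter. Axes as the jig's
- upper_half: upper half of the mould, same outer size, lying cavity up on the mat beside the lower one (four round register keys on its face, no casting in it); leave alone. Origin: centre of its underside
- finished: a finished casting without pin, 60 x 36 x 44 mm, lying on the counter behind the jig; leave alone. Origin: centre of its underside
- jar: round glass jar with metal screw lid, 72 dia x 95 high mm; leave alone. Origin: centre of its underside
- hex_keys: set of steel hex keys in a black block, 40 x 90 x 75 high mm; leave alone. Origin: centre of its underside

How it is judged (in metres and radians):
On the way, in this order (a step that is already met when the one before it is completed fails the run):
1. the casting is lifted clear of the mould in the gripper (contact force between the fingers and casting above 2 N and z of casting in the frame of mould above 0.034 m and value of joint core_pin below 0.014 m), for 0.1 s.
2. the casting sits fully down and square in the jig, handle out through the slot, pin not yet drawn (x of casting in the frame of jig between -0.003 and 0.013 m and y of casting in the frame of jig between -0.004 and 0.004 m and z of casting in the frame of jig between 0.011 and 0.0165 m and angle between the x axis of casting and the x axis of jig, either way round below 0.09 rad and angle between casting's own z axis and vertical below 0.07 rad and x of pin_handle in the frame of jig below -0.05 m and value of joint core_pin below 0.014 m), for 0.2 s.
At the end, for the whole second after the job is handed in: The gripper holds the handle (TCP within 30 mm of its middle, over 2 N); the pin is at rest, drawn 17 to 33 mm; the casting is on the nest floor (3 mm), within 4 mm sideways, 0.09 rad of square and 5 mm of the stop plate, the handle out through the slot (x of casting in the frame of jig between -0.003 and 0.005 m and y of casting in the frame of jig between -0.004 and 0.004 m and z of casting in the frame of jig between 0.011 and 0.0165 m and angle between the x axis of casting and the x axis of jig, either way round below 0.09 rad and angle between casting's own z axis and vertical below 0.07 rad and x of pin_handle in the frame of jig below -0.05 m and value of joint core_pin between 0.017 and 0.033 m and velocity of joint core_pin between -0.005 and 0.005 m/s and distance between the grasp point and pin_handle below 0.03 m and contact force between the fingers and casting above 2 N and linear speed of casting below 0.02 m/s); the arm keeps its last pose, push and grip.
It fails at once if the pin is drawn almost or wholly out of the bore (over 42 mm) (value of joint core_pin above 0.042 m).
It fails at once if the pin is jerked out faster than 0.15 m/s (velocity of joint core_pin above 0.15 m/s).
It fails at once if while the pin is being drawn (over 12 mm out) it is strained sideways, so that casting and pin press on the jig with more than 20 N, and jams (value of joint core_pin above 0.012 m and contact force between casting and jig above 20 N).
It fails at once if the casting is slammed or forced into the jig with more than 60 N (contact force between casting and jig above 60 N).
It fails at once if a mould half is shifted more than 30 mm, or the jar, the finished casting or the hex keys more than 20 mm (distance of any of mould, upper_half from where it was at the start of the episode above 0.03 m or distance of any of jar, finished, hex_keys from where it was at the start of the episode above 0.02 m).
It also fails if it takes over 54 s, if anything falls off the work surface, if the arm or the gripper's body presses on something with over 40 N, if the wrist force passes 120 N, or if a joint passes its speed limit or range.

### The arm

A 6-joint arm with a two-finger parallel gripper is mounted at the origin on the work surface. World frame = base frame: x ahead of the robot, y to its left, z up, the work surface at z = 0. Lengths are in mm, angles in degrees, forces in N, time in s.
With the tool pointing down it reaches from about 250 to 850 mm from the base axis. Payload 12.5 kg.
Tool frame: the origin (TCP) lies between the finger pads, 19 mm behind the fingertips; this is the grasp point; z points along the fingers, y is the line along which they close (so a half turn about z gives the same grasp; the last joint's range is limited). The gripper opens to 93 mm and grips with 3 to 60 N. Pads are 15 mm wide; open, the fingers measure 128 mm over their backs; the gripper's body (75 mm by 188 mm) begins 65 mm behind the grasp point.
Start: joints at [-74.003, 20.094, 94.641, -0, 65.266, -4.847], TCP at [195.724, -513.981, 237.433] pointing down, gripper open.
Joint ranges: [-157.81, 157.81], [-45, 120.19], [0.68, 151.7], [-89.99, 269.99], [4.06, 180], [-164.3, 164.3]. Speed limits (degrees/s): [127.2, 127.2, 159.86, 180, 180, 180].

### API

Orientations are given as [roll, pitch, yaw] about the fixed x, y, z axes, in that order (R = Rz(yaw) Ry(pitch) Rx(roll)).
In Python, from workcell import r, imaging, observe gives the robot as it stands (r), with the cameras (imaging) and the readings as plain functions.
- The arm moves only by the tool step_hand, called after ">>>" as a command line: name --argument value ..., lists and objects as JSON in quotes. Schema: {"type":"object","properties":{"segments":{"type":"array","items":{"type":"object","properties":{"tx":{"type":"number"},"ty":{"type":"number"},"tz":{"type":"number"},"wx":{"type":"number"},"wy":{"type":"number"},"wz":{"type":"number"}},"additionalProperties":false},"minItems":1,"maxItems":20},"aperture":{"type":"number"},"squeeze":{"type":"number"},"only":{"type":"string"},"quiet":{"type":"boolean"},"lines":{"type":"string"}},"required":["segments"],"additionalProperties":false}. segments is a list of rows, 1 to 20 of them, each an object with the fields tx, ty, tz (the shift in shares of the most that a row can go, 1 being 50 mm), wx, wy, wz (a rotation vector in shares of 45 degrees (1.0 is 45 degrees)); a field left out counts as zero; each row shifts and turns the commanded pose from where the row before left it, along the tool's axes as they then stand; what a row does not reach is not made up. A row lasts 1/10 s, in which the tool goes at most 50 mm and 8.59 degrees, less where a joint would pass 70% of its speed; a pose out of reach is approached as far as the arm can. aperture is the finger opening in mm, set as the call begins (left out keeps the last). The fingers move at their own pace and stop on an object; squeeze is the grip in N (left out, the last holds). Time passes only in rows, so rows that do not move let the fingers close. The tool returns the time, the measured TCP pose, the force, the opening and the grip force at its end. only (a regular expression) keeps the lines of the reply that match it, lines (a string "A,B") keeps lines A to B, and quiet returns only ok. No shift or turn number may pass 1 either way. Input that does not fit is refused with a message, and nothing moves.
- observe(): the state, without advancing time (a new reading comes with each control period).
- imaging.read_camera(name): name is "scene" or "top"; returns a dict with "frame" (384x512x3 uint8, blue, green, red), "fx", "fy", "cx", "cy" (pixels), "camera_from_world" (4x4, takes a point from world to camera coordinates). Camera axes: x right, y down, z forward; pixel columns grow to the right and rows downward; lengths in mm; the calibration is good to about 2 mm. A picture is of the moment at which its call begins. There is no depth.
- r.close_job(): hands the job in; it is judged then, once.
The state is a dict: "t": time; "joint_positions": joint angles; "qd": joint speeds; "tau": joint torques, N m; "ee_pos": TCP position; "tcp_rot": TCP orientation; "force": force on the tool from outside, world axes, zero at the start; "torque": the same for the moment, N m; "grip_width": finger opening in mm; "gripper_force": force on a finger pad.
Only numpy, scipy, OpenCV 4.12 (cv2) and the standard library are available. Lean on these libraries where they do the work, as an engineer would, in place of code of your own. Each camera call takes 0.05 s, during which the arm holds its last target. There are 200 camera calls.

## Working session

There is one attempt and no reset: what is moved stays moved. The work goes in short steps, Python scripts to look and compute and a tool call to move; the robot and the scene stay as the last step left them, time stands still between calls to the robot, and variables do not carry over. Pictures are saved under pics/ and viewed, at most 10 in all, crops included, and the job is handed in when it is done.

```bash
ls; mkdir -p pics
```

Run:
```python
from workcell import r, imaging, observe
import cv2,numpy as np
for n in("top","scene"):
    d=imaging.read_camera(n);cv2.imwrite(f"pics/{n}0.png",d["frame"]);print(n,d["fx"],d["fy"],d["cx"],d["cy"],np.round(d["camera_from_world"],3).tolist())
    np.savez(f"{n}0.npz",**d)
s=observe();print(s["t"],s["ee_pos"],s["tcp_rot"],s["grip_width"])
```

```text
pics
workcell.py
top 486.8562629288891 486.8562629288891 254.1019558503126 202.42244031091474 [[-0.01, -1.0, 0.003, 66.592], [-0.994, 0.01, -0.106, 622.961], [0.106, -0.004, -0.994, 1288.724], [0.0, 0.0, 0.0, 1.0]]
scene 400.06018120580353 400.06018120580353 252.14161177396232 185.72431932584254 [[0.348, 0.938, 0.01, -259.196], [0.717, -0.259, -0.648, -394.438], [-0.605, 0.232, -0.762, 1465.197], [0.0, 0.0, 0.0, 1.0]]
0.1 [ 195.66686978 -513.68818401  236.9535358 ] [-1.79938364e+02 -5.83122148e-03  2.08457957e+01] 92.78062225214698
```

View pics/top0.png

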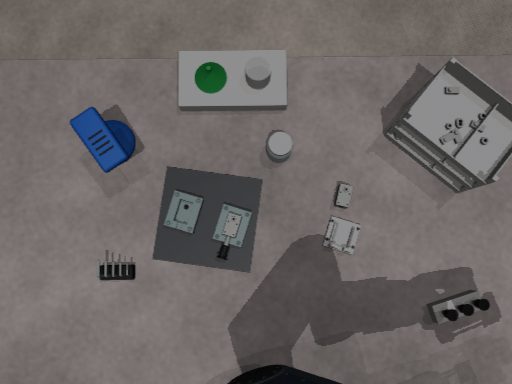

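View pics/scene0.png

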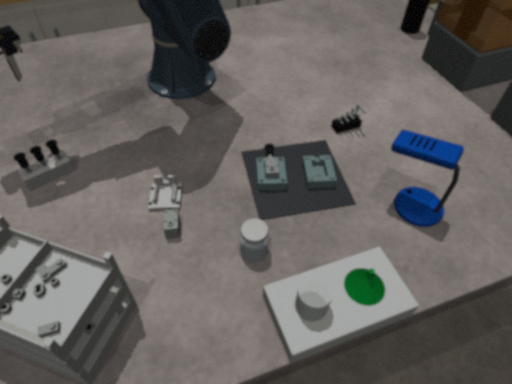

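The top view shows the casting near (232,224) in the lower mould with its handle near (223,252). The jig is near (342,234) and the finished block near (343,195). I'll enlarge the parts that matter.

Run:
```python
import cv2,numpy as np
t=np.load("top0.npz")["frame"];s=np.load("scene0.npz")["frame"]
def c(f,x,y,w,h,k):return cv2.resize(f[y:y+h,x:x+w],None,fx=k,fy=k,interpolation=cv2.INTER_CUBIC)
a=c(t,205,195,50,70,8);b=c(t,318,205,50,70,8)
cv2.imwrite("pics/topc.png",np.hstack([a,b]))
a=c(s,250,135,50,70,8);b=c(s,142,170,50,70,8)
cv2.imwrite("pics/scenec.png",np.hstack([a,b]))
```

```text
(no output)
```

View pics/topc.png

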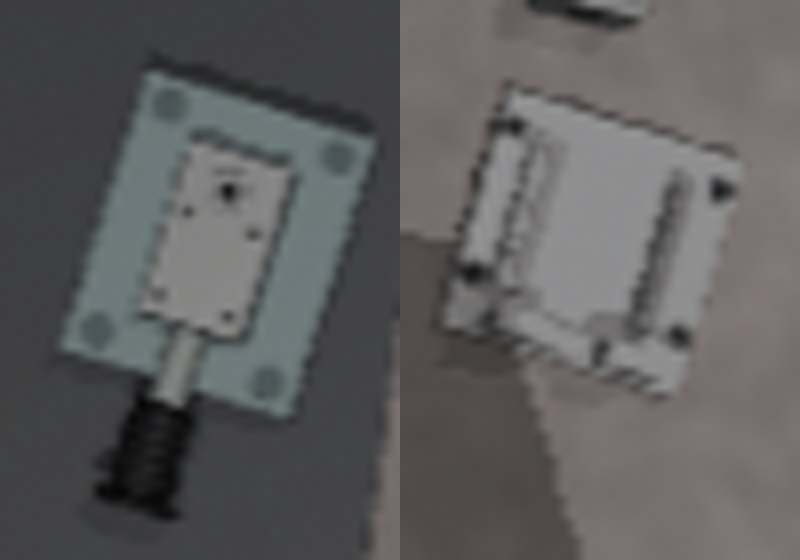

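View pics/scenec.png

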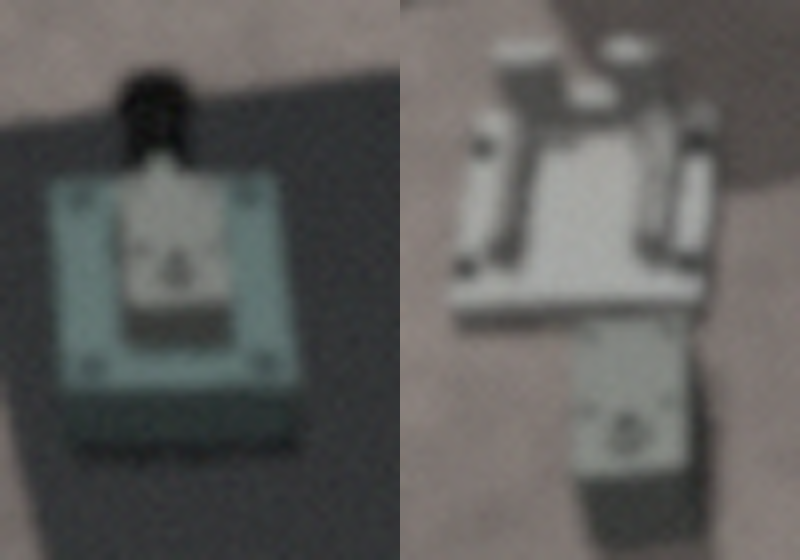

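The crops show three things:
- **Casting:** the top face has corners at crop pixels (195,137), (297,170), (243,340) and (140,310). Its handle points toward the robot, down in the image.
- **Jig:** the stop plate is on the same side, also down.
- **Directions:** both +x directions point up in the image, tilted slightly.

Next I'll refine the edges to subpixel and measure from both views.

Create h.py:
```python
import cv2,numpy as np
def cam(n):
    d=np.load(n);T=d["camera_from_world"];K=np.array([[d["fx"],0,d["cx"]],[0,d["fy"],d["cy"]],[0,0,1.]])
    return d["frame"],K@T[:3]
def full(p,ox,oy,k=8): return (np.array(p,float)+.5)/k-.5+[ox,oy]
def line(g,a,b,w=2.5):
    d=(b-a)/np.linalg.norm(b-a);n=np.array([-d[1],d[0]]);s=np.arange(-w,w+.01,.1);P=[]
    for u in np.linspace(.15,.85,40):
        c=a+u*(b-a);q=(c+s[:,None]*n).astype(np.float32)
        v=cv2.remap(g,q[None,:,0],q[None,:,1],cv2.INTER_CUBIC)[0];v=np.convolve(v,np.ones(5)/5,"same")
        e=np.abs(np.gradient(v));e[:4]=0;e[-4:]=0;P.append(c+s[e.argmax()]*n)
    l=cv2.fitLine(np.float32(P),cv2.DIST_HUBER,0,.01,.01).ravel()
    return l
def inter(l,m):
    t=np.linalg.solve(np.array([[l[0],-m[0]],[l[1],-m[1]]]),[m[2]-l[2],m[3]-l[3]]);return np.array([l[2]+t[0]*l[0],l[3]+t[0]*l[1]])
def refine(f,C):
    g=cv2.cvtColor(f,cv2.COLOR_BGR2GRAY).astype(np.float32);n=len(C)
    L=[line(g,C[i],C[(i+1)%n]) for i in range(n)]
    return np.array([inter(L[i-1],L[i]) for i in range(n)])
def onz(P,px,z):
    o=[]
    for u,v in px:
        A=np.array([P[0]-u*P[2],P[1]-v*P[2]]);o.append(np.linalg.solve(A[:,:2],-A[:,2]*z-A[:,3]))
    return np.array(o)
def tri(P1,P2,a,b):
    X=cv2.triangulatePoints(P1,P2,np.array(a).T.astype(float),np.array(b).T.astype(float));return (X[:3]/X[3]).T
```

Run:
```python
from h import *
np.set_printoptions(precision=1,suppress=True)
t,Pt=cam("top0.npz");s,Ps=cam("scene0.npz")
def show(name,ct,cs,z,ot,os,ref=True):
    ct=full(ct,*ot);cs=full(cs,*os)
    if ref: ct,cs=refine(t,ct),refine(s,cs)
    X=tri(Pt,Ps,ct,cs);W=onz(Pt,ct,z);S=onz(Ps,cs,z)
    print(name,"\n tri",X.tolist() if 0 else X,"mean",X.mean(0))
    for q,nm in((W,"top"),(S,"scene")):
        print(nm,q.mean(0),"edges",[round(float(np.linalg.norm(q[i]-q[i-1])),1) for i in range(len(q))],
         "ang",[round(float(np.degrees(np.arctan2(*(q[i]-q[i-1])[::-1]))),1) for i in range(len(q))])
    return ct,cs
# order: (+x,+y),(+x,-y),(-x,-y),(-x,+y)
show("casting",[(195,137),(297,170),(243,340),(140,310)],[(228,305),(123,305),(120,175),(215,175)],56,(205,195),(250,135))
show("mould",[(148,70),(377,135),(297,415),(62,345)],[(300,383),(62,390),(50,180),(275,178)],34,(205,195),(250,135))
show("jig",[(110,85),(338,158),(275,395),(45,325)],[(300,297),(52,300),(65,105),(310,108)],14,(318,205),(142,170))
```

```bash
# enlarge jig
```

Run:
```python
from h import *
t,_=cam("top0.npz");s,_=cam("scene0.npz")
def c(f,x,y,w,h,k):return cv2.resize(f[y:y+h,x:x+w],None,fx=k,fy=k,interpolation=cv2.INTER_CUBIC)
a=cv2.convertScaleAbs(np.hstack([c(t,320,210,45,50,8),c(s,145,170,45,50,8)]),alpha=1.4);cv2.imwrite("pics/jig.png",a)
```

```text
casting 
 tri [[595.4 128.   57.2]
 [585.8  96.8  52.7]
 [529.8 115.   62.5]
 [541.3 146.8  59.9]] mean [563.1 121.6  58.1]
top [562.6 120.4] edges [57.4, 33.5, 58.4, 33.0] ang [-18.3, -107.8, 161.3, 70.4]
scene [561.8 124.6] edges [60.2, 32.4, 68.2, 35.2] ang [-21.1, -100.0, 161.7, 66.1]
mould 
 tri [[622.6 145.2  33.4]
 [597.3  68.6  35.8]
 [503.4  98.8  40.6]
 [529.3 175.   39.3]] mean [563.1 121.9  37.3]
top [562.8 121. ] edges [97.9, 80.4, 98.7, 79.9] ang [-18.0, -108.1, 161.8, 71.3]
scene [560.7 124.8] edges [103.7, 80.7, 103.6, 82.1] ang [-18.4, -109.7, 162.4, 70.4]
jig 
 tri [[ 587.3 -149.2   14.1]
 [ 560.9 -229.6   14.5]
 [ 484.4 -204.8   16.5]
 [ 510.8 -127.3   19.5]] mean [ 535.9 -177.7   16.1]
top [ 535.6 -179.2] edges [79.3, 84.2, 80.5, 82.1] ang [-16.9, -108.1, 161.5, 71.0]
scene [ 534.6 -176. ] edges [84.6, 85.4, 82.4, 81.1] ang [-13.4, -108.3, 163.6, 73.0]
```

View pics/jig.png

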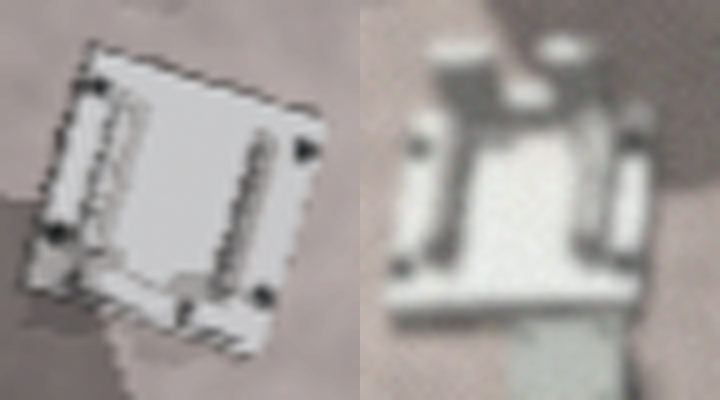

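Measured poses, averaged over the two views:

| Item | x, y (mm) | Yaw |
|---|---|---|
| Casting | about (562.5, 121.4) | about −18.1° |
| Jig origin | about (530.7, −176) | about −18° |

The stop plate faces the robot. Now I'll move above the casting.

The rows are not in the units I measure in: shifts go in shares of 50 mm and turns go in shares of 45 degrees. I convert before sending: 28 mm is 0.56, -23.4 mm is -0.468.

>>> step_hand --segments '[{"tx":0.56,"ty":-0.468},{"tx":0.56,"ty":-0.468},{"tx":0.56,"ty":-0.468},{"tx":0.56,"ty":-0.468},{"tx":0.56,"ty":-0.468},{"tx":0.56,"ty":-0.468},{"tx":0.56,"ty":-0.468},{"tx":0.56,"ty":-0.468},{"tx":0.56,"ty":-0.468},{"tx":0.56,"ty":-0.468},{"tx":0.56,"ty":-0.468},{"tx":0.56,"ty":-0.468},{"tx":0.56,"ty":-0.468},{"tx":0.56,"ty":-0.468},{"tx":0.56,"ty":-0.468},{"tx":0.56,"ty":-0.468},{"tx":0.56,"ty":-0.468},{"tx":0.56,"ty":-0.468},{"tx":0.56,"ty":-0.468},{"tx":0.56,"ty":-0.468}]' --aperture 70

```text
t: 2.1
ee_pos: [552.9, 124.1, 237.1]
tcp_rot: [-180.0, 0.0, 20.9]
force: [-0.1, -0.3, 0.4]
grip_width: 69.9
gripper_force: 0.0
```

>>> step_hand --segments '[{"tz":0.3,"wz":0.1733},{"tz":0.3,"wz":0.1733},{"tz":0.3,"wz":0.1733},{"tz":0.3,"wz":0.1733},{"tz":0.3,"wz":0.1711},{},{},{}]'

```text
t: 2.9
ee_pos: [552.9, 122.7, 163.2]
tcp_rot: [-180.0, -0.0, -17.9]
force: [-0.2, -0.1, 0.0]
grip_width: 70.3
gripper_force: 0.0
```

Scaled: 20 mm is 0.4, 15 mm is 0.3, 0.2 degrees is 0.0044.

>>> step_hand --segments '[{"tx":0.03,"ty":-0.036,"tz":0.4,"wz":0.0044},{"tz":0.4},{"tz":0.4},{"tz":0.3},{"tz":0.2},{"tz":0.1},{},{}]'

```text
t: 3.7
ee_pos: [554.9, 124.0, 73.1]
tcp_rot: [-180.0, -0.1, -18.2]
force: [-0.1, 0.1, -0.1]
grip_width: 70.2
gripper_force: 0.0
```

Run:
```python
from workcell import r, imaging, observe
import cv2,numpy as np
a=[]
for n,(x,y) in(("top",(200,190)),("scene",(235,115))):
    d=imaging.read_camera(n);np.savez(f"{n}1.npz",**d);a.append(cv2.resize(d["frame"][y:y+80,x:x+65],None,fx=6,fy=6,interpolation=cv2.INTER_CUBIC))
cv2.imwrite("pics/g1.png",cv2.convertScaleAbs(np.hstack(a),alpha=1.5))
```

```text
(no output)
```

View pics/g1.png

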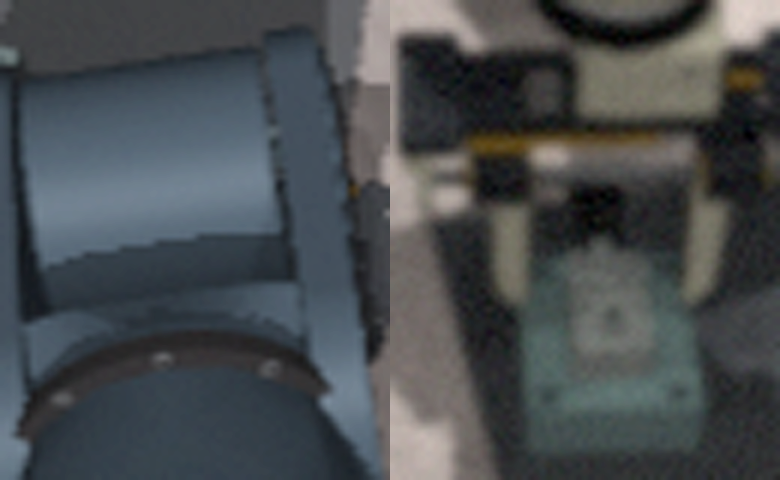

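The fingers straddle the casting evenly in the scene view: inner edges at 528 and 685, casting centre near 608. The arm hides the top view here. I'll descend and grip.

Scaled: 6 mm is 0.12, 5 mm is 0.1.

>>> step_hand --segments '[{"tz":0.12},{"tz":0.12},{"tz":0.1},{},{}]'

```text
t: 4.3
ee_pos: [554.5, 123.9, 55.2]
tcp_rot: [180.0, 0.0, -18.3]
force: [-0.1, -0.5, -0.5]
grip_width: 70.1
gripper_force: 0.0
```

>>> step_hand --segments '[{},{},{},{},{},{},{},{}]' --aperture 25 --squeeze 30

```text
t: 5.1
ee_pos: [554.7, 124.0, 55.6]
tcp_rot: [-180.0, -0.0, -18.3]
force: [0.1, 1.9, 1.8]
grip_width: 36.0
gripper_force: 30.0
```

Scaled: -11 mm is -0.22, -10 mm is -0.2.

>>> step_hand --segments '[{"tz":-0.06},{"tz":-0.06},{"tz":-0.08},{"tz":-0.12},{"tz":-0.16},{"tz":-0.2},{"tz":-0.2},{"tz":-0.2},{"tz":-0.2},{"tz":-0.22},{},{},{}]'

```text
t: 6.4
ee_pos: [554.2, 123.9, 130.0]
tcp_rot: [180.0, 0.0, -18.3]
force: [-0.4, -0.4, -1.7]
grip_width: 35.7
gripper_force: 30.0
```

Run:
```python
from workcell import r, imaging, observe
import cv2,numpy as np
d=imaging.read_camera("scene");np.savez("scene2.npz",**d);x,y=235,85
cv2.imwrite("pics/l1.png",cv2.convertScaleAbs(cv2.resize(d["frame"][y:y+100,x:x+80],None,fx=6,fy=6,interpolation=cv2.INTER_CUBIC),alpha=1.5))
```

```text
(no output)
```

View pics/l1.png

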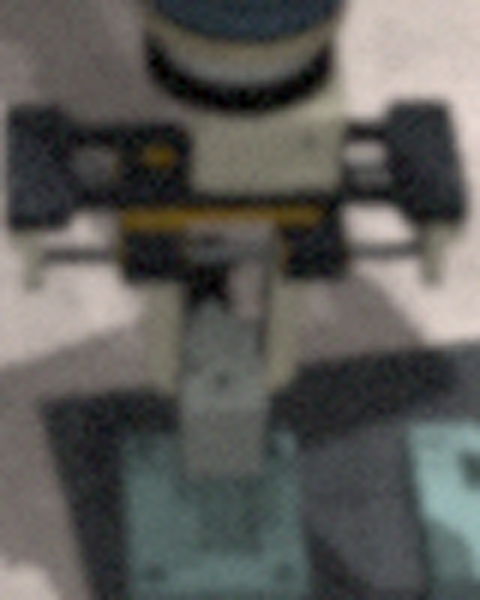

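The casting is held, level and clear of the mould, which stayed in place. Next I'll carry it over the jig.

Scaled: 24.4 mm is 0.488, 5.6 mm is 0.112, -0.3 degrees is -0.0067.

>>> step_hand --segments '[{"tx":0.054,"ty":0.246},{"tx":0.112,"ty":0.488},{"tx":0.112,"ty":0.488},{"tx":0.112,"ty":0.488},{"tx":0.112,"ty":0.488},{"tx":0.112,"ty":0.488},{"tx":0.112,"ty":0.488},{"tx":0.112,"ty":0.488},{"tx":0.112,"ty":0.488},{"tx":0.112,"ty":0.488},{"tx":0.112,"ty":0.488},{"tx":0.112,"ty":0.488},{"tx":0.054,"ty":0.246,"wz":-0.0067},{},{},{}]'

```text
t: 8.05
ee_pos: [526.3, -174.4, 130.3]
tcp_rot: [-180.0, 0.0, -17.9]
force: [0.6, 0.3, -1.5]
grip_width: 35.7
gripper_force: 30.0
```

Run:
```python
from workcell import r, imaging, observe
import cv2,numpy as np
a=[]
for n,(x,y) in(("scene",(130,145)),("top",(318,190))):
    d=imaging.read_camera(n);np.savez(f"{n}3.npz",**d);a.append(cv2.resize(d["frame"][y:y+90,x:x+65],None,fx=6,fy=6,interpolation=cv2.INTER_CUBIC))
cv2.imwrite("pics/j1.png",cv2.convertScaleAbs(np.hstack(a),alpha=1.5))
```

```text
(no output)
```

View pics/j1.png

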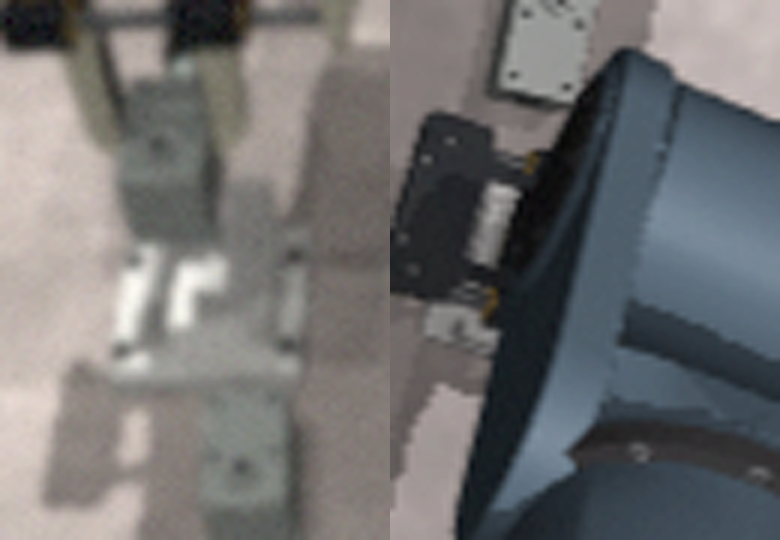

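The casting hangs over the jig: its front face is near (120–212, 185–238) in the crop, and the jig base's back edge is near (112–295, 375). I'll check the alignment numerically in this one view.

Run:
```python
from h import *
np.set_printoptions(precision=1,suppress=True)
s,P=cam("scene3.npz"); s0,_=cam("scene0.npz")
def pr(X): q=P@[*X,1];return q[:2]/q[2]
c=np.cos(np.radians(-17.9));sn=np.sin(np.radians(-17.9));ex=np.array([c,sn]);ey=np.array([-sn,c])
tcp=np.array([526.3,-174.4])
def pts(o,xs,z): return np.array([pr([*(o+x*ex+y*ey),z]) for x,y in xs])
cen=tcp+8*ex
F=[pts(cen,[(30,18),(30,-18)],z) for z in(130.7,86.7)]
pred=np.vstack([F[0],F[1][::-1]])   # TL.. order: +y top, -y top, -y bottom, +y bottom
print("pred crop",(pred-[130,145]+.5)*6-.5)
m=refine(s,pred);print("meas crop",(m-[130,145]+.5)*6-.5)
a=onz(P,m[:2],130.7);b=onz(P,m[2:],86.7)
for w in(a,b): d=w.mean(0)-(cen+30*ex);print("casting front mid err x',y'",d@ex,d@ey,"width",np.linalg.norm(w[0]-w[1]))
# jig in scene0: predicted base top quad edges with origin guess
o=np.array([530.9,-177.2])
g=cv2.cvtColor(s0,cv2.COLOR_BGR2GRAY).astype(np.float32)
q=pts(o,[(45,42),(45,-42),(-20,-42),(-20,42)],14)
for i,(u,v) in enumerate(((0,1),(1,2),(3,0))):
    l=line(g,q[u],q[v]);w=onz(P,[l[2:]-l[:2],l[2:]+l[:2]],14);d=w[1]-w[0]
    r_=(w.mean(0)-o);print(("back x'","right y'","left y'")[i],r_@ex if i==0 else r_@ey,"yaw",np.degrees(np.arctan2(d[1],d[0]))%180)
# same in top
t,P=cam("top0.npz");g=cv2.cvtColor(t,cv2.COLOR_BGR2GRAY).astype(np.float32)
q=pts(o,[(45,42),(45,-42),(-28,-42),(-28,42)],14)
for i,(u,v) in enumerate(((0,1),(1,2),(3,0))):
    l=line(g,q[u],q[v]);w=onz(P,[l[2:]-l[:2],l[2:]+l[:2]],14);d=w[1]-w[0]
    r_=(w.mean(0)-o);print(("back x'","right y'","left y'")[i],r_@ex if i==0 else r_@ey,"yaw",np.degrees(np.arctan2(d[1],d[0]))%180)
```

```text
pred crop [[200.8 177.8]
 [112.2 180. ]
 [131.7 249.6]
 [217.4 247.4]]
meas crop [[216.2 181.5]
 [111.1 182.7]
 [130.9 233.7]
 [223.8 272.4]]
casting front mid err x',y' 1.858476800681918 3.1170322073715346 width 42.77531201866225
casting front mid err x',y' 2.485078703039023 1.3128750610002795 width 47.29719830365174
back x' 45.435557487199155 yaw 74.04067160178316
right y' -39.12732191433901 yaw 161.609735597346
left y' 44.01382786416296 yaw 163.79239616426665
back x' 45.11058185762195 yaw 71.74777577669582
right y' -41.673679347501164 yaw 162.69573676651186
left y' 41.31784728414161 yaw 162.23888030092604
```

Scaled: 12 mm is 0.24, 10 mm is 0.2.

>>> step_hand --segments '[{"ty":0.02,"tz":0.2},{"tz":0.24},{"tz":0.24},{"tz":0.2},{"tz":0.12},{"tz":0.04},{},{}]'

```text
t: 8.95
ee_pos: [526.3, -176.4, 78.8]
tcp_rot: [180.0, -0.0, -18.0]
force: [0.1, -0.4, -1.1]
grip_width: 35.9
gripper_force: 30.0
```

>>> step_hand --segments '[{"tz":0.03},{"tz":0.03},{"tz":0.03},{"tz":0.03},{"tz":0.03},{"tz":0.03}]'

```text
t: 9.55
ee_pos: [526.9, -175.8, 71.2]
tcp_rot: [-179.9, -0.1, -18.0]
force: [-5.7, 11.6, 32.5]
grip_width: 35.7
gripper_force: 30.0
```

Scaled: -1.5 mm is -0.03, -1.2 mm is -0.024.

>>> step_hand --segments '[{"tz":-0.03},{"ty":-0.024,"tz":-0.02},{}]'

```text
t: 9.85
ee_pos: [526.4, -175.1, 71.9]
tcp_rot: [180.0, 0.0, -17.9]
force: [0.3, 0.1, -2.4]
grip_width: 35.4
gripper_force: 30.0
```

>>> step_hand --segments '[{"tz":0.02},{"tz":0.02},{"tz":0.02},{}]'

```text
t: 10.25
ee_pos: [526.8, -175.1, 70.8]
tcp_rot: [-180.0, -0.0, -18.0]
force: [-7.4, 6.5, 25.6]
grip_width: 35.8
gripper_force: 30.1
```

Run:
```python
from workcell import r, imaging, observe
import numpy as np
s=observe();a=np.radians(-17.9);R=np.array([[np.cos(a),-np.sin(a),0],[np.sin(a),np.cos(a),0],[0,0,1]])
print(np.round(R.T@s["force"],1),np.round(R.T@s["torque"],3),s["ee_pos"])
```

```text
[-9.1  3.9 25.6] [ 0.324  1.634 -0.042] [ 526.77999553 -175.12829983   70.79388311]
```

>>> step_hand --segments '[{"ty":-0.02,"tz":-0.03},{},{}]'

```text
t: 10.55
ee_pos: [526.6, -174.2, 70.1]
tcp_rot: [-180.0, 0.0, -18.0]
force: [0.7, 0.5, -1.2]
grip_width: 35.6
gripper_force: 30.0
```

>>> step_hand --segments '[{"tz":0.01},{"tz":0.01},{"tz":0.01},{}]'

```text
t: 10.95
ee_pos: [526.6, -174.2, 68.7]
tcp_rot: [-180.0, 0.0, -18.0]
force: [-1.1, -0.8, -2.4]
grip_width: 35.6
gripper_force: 30.0
```

Run:
```python
from workcell import r, imaging, observe
import numpy as np
s=observe();a=np.radians(-17.9);R=np.array([[np.cos(a),-np.sin(a),0],[np.sin(a),np.cos(a),0],[0,0,1]])
print(np.round(R.T@s["force"],1),np.round(R.T@s["torque"],3),s["ee_pos"])
```

```text
[-0.8 -1.1 -2.4] [ 0.04  -0.035 -0.011] [ 526.63870084 -174.17666775   68.73030001]
```

The contact cleared with the sideways shift, so I'm continuing down gently.

Scaled: 1 mm is 0.02.

>>> step_hand --segments '[{"tz":0.02},{"tz":0.02},{"tz":0.02},{"tz":0.02},{}]'

```text
t: 11.45
ee_pos: [526.7, -174.2, 64.8]
tcp_rot: [-180.0, 0.0, -18.0]
force: [-0.6, -1.0, -1.8]
grip_width: 35.5
gripper_force: 30.0
```

>>> step_hand --segments '[{"tz":0.02},{"tz":0.02},{"tz":0.02},{}]'

```text
t: 11.85
ee_pos: [526.7, -174.2, 61.8]
tcp_rot: [-180.0, 0.0, -18.0]
force: [0.7, -0.4, -2.2]
grip_width: 35.8
gripper_force: 30.0
```

Run:
```python
from workcell import r, imaging, observe
import numpy as np
s=observe();a=np.radians(-17.9);R=np.array([[np.cos(a),-np.sin(a),0],[np.sin(a),np.cos(a),0],[0,0,1]])
print(np.round(R.T@s["force"],1),np.round(R.T@s["torque"],3),s["ee_pos"])
```

```text
[ 0.8 -0.2 -2.2] [0.055 0.038 0.007] [ 526.65905377 -174.18010964   61.78451096]
```

Scaled: 1 mm is 0.02.

>>> step_hand --segments '[{"tz":0.02},{"tz":0.02},{"tz":0.02},{}]'

```text
t: 12.25
ee_pos: [526.7, -174.2, 58.8]
tcp_rot: [-180.0, 0.0, -18.0]
force: [0.2, 1.0, -2.2]
grip_width: 35.8
gripper_force: 30.0
```

>>> step_hand --segments '[{"tz":0.01},{"tz":0.01},{"tz":0.01},{}]'

```text
t: 12.65
ee_pos: [526.7, -174.2, 57.5]
tcp_rot: [180.0, -0.0, -18.0]
force: [-0.6, 0.0, 0.4]
grip_width: 35.6
gripper_force: 30.0
```

Run:
```python
from workcell import r, imaging, observe
import numpy as np
s=observe();a=np.radians(-17.9);R=np.array([[np.cos(a),-np.sin(a),0],[np.sin(a),np.cos(a),0],[0,0,1]])
print(np.round(R.T@s["force"],1),np.round(R.T@s["torque"],3),s["ee_pos"])
```

```text
[-0.6 -0.1  0.4] [ 0.028  0.092 -0.03 ] [ 526.74073057 -174.18887962   57.50504577]
```

Scaled: -0.5 mm is -0.01.

>>> step_hand --segments '[{"tx":-0.01},{"tx":-0.01},{"tx":-0.01},{"tx":-0.01},{}]'

```text
t: 13.15
ee_pos: [524.8, -173.6, 57.5]
tcp_rot: [180.0, -0.0, -18.0]
force: [0.5, -0.1, -0.7]
grip_width: 36.1
gripper_force: 30.0
```

>>> step_hand --segments '[{"tx":-0.01},{"tx":-0.01},{"tx":-0.01},{}]'

```text
t: 13.55
ee_pos: [523.9, -173.3, 57.5]
tcp_rot: [180.0, -0.1, -18.0]
force: [5.6, -1.4, -3.0]
grip_width: 35.8
gripper_force: 30.0
```

Stop plate contact is found, with the casting bedded at about x = 0. I'll release, rise and back off toward the handle, then look.

>>> step_hand --segments '[{},{},{},{},{}]' --aperture 65

```text
t: 14.05
ee_pos: [523.3, -173.1, 57.4]
tcp_rot: [-180.0, 0.0, -18.0]
force: [0.5, -1.3, 0.6]
grip_width: 64.3
gripper_force: 0.0
```

>>> step_hand --segments '[{"tz":-0.06},{"tz":-0.12},{"tz":-0.24},{"tz":-0.24},{"tz":-0.24},{"tx":-0.16},{"tx":-0.26},{"tx":-0.28},{"tx":-0.28},{"tx":-0.26},{},{}]'

```text
t: 15.25
ee_pos: [464.6, -154.1, 102.6]
tcp_rot: [180.0, -0.0, -18.0]
force: [0.0, -0.1, 0.0]
grip_width: 65.2
gripper_force: 0.0
```

Run:
```python
from workcell import r, imaging, observe
import cv2,numpy as np
a=[]
for n,(x,y) in(("scene",(130,145)),("top",(310,190))):
    d=imaging.read_camera(n);np.savez(f"{n}4.npz",**d);a.append(cv2.resize(d["frame"][y:y+90,x:x+65],None,fx=6,fy=6,interpolation=cv2.INTER_CUBIC))
cv2.imwrite("pics/j2.png",cv2.convertScaleAbs(np.hstack(a),alpha=1.5))
```

```text
(no output)
```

View pics/j2.png

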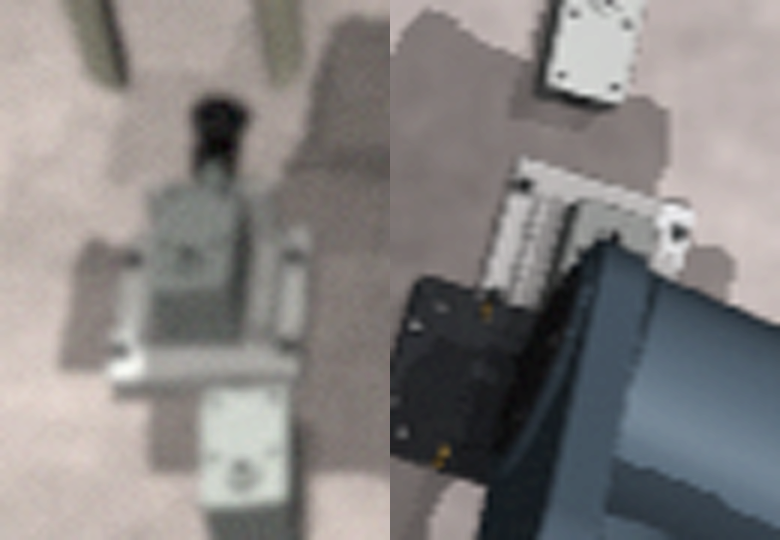

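The casting stands in the jig with its handle out through the slot, at (220,120) in the crop, between the open fingers. I'll check its height, position and handle numerically.

Run:
```python
from h import *
np.set_printoptions(precision=1,suppress=True)
s,P=cam("scene4.npz")
def pr(X): q=P@[*X,1];return q[:2]/q[2]
a=np.radians(-18);ex=np.array([np.cos(a),np.sin(a)]);ey=np.array([-ex[1],ex[0]])
o=np.array([530.9,-177.2])
k=lambda m:(m-[130,145]+.5)*6-.5
for off in((0,0),(0,2.5)):
    b=o+off[0]*ex+off[1]*ey
    q=np.array([pr([*(b+x*ex+y*ey),58]) for x,y in((30,18),(30,-18),(-30,-18),(-30,18))])
    m=refine(s,q);w=onz(P,m,58);d=(w-o)
    print("pred",k(q).tolist(),"\nmeas",k(m).tolist(),"\n x'",d@ex,"y'",d@ey)
# front-face bottom edge height: back/bottom line vs jig back edge
g=cv2.cvtColor(s,cv2.COLOR_BGR2GRAY)
roi=g[155:180,155:178];mk=(roi<45).astype(np.uint8)
n,l,st,c=cv2.connectedComponentsWithStats(mk);i=1+st[1:,4].argmax();C=c[i]+[155,155]
print("handle centroid",C,"crop",k(C),st[i]);w=onz(P,[C],36)[0]
print("handle world",w,"rel x',y'",(w-o)@ex,(w-o)@ey)
tcp=np.array([464.6,-154.1]);print("tcp rel",(tcp-o)@ex,(tcp-o)@ey)
```

```text
pred [[225.21962831478686, 285.5606685113383], [141.51338956374667, 287.66070123293935], [157.4427843752647, 184.4080075025824], [238.1203476492326, 182.50047217174443]] 
meas [[228.9091796875, 288.83172607421875], [139.77902221679688, 290.4953308105469], [148.24188232421875, 190.52194213867188], [240.4305419921875, 163.01812744140625]] 
 x' [ 31.9  31.6 -26.4 -41.9] y' [ 19.8 -18.6 -21.7  17.9]
pred [[231.02525714592826, 285.415016159772], [147.33268607715723, 287.5147059848288], [163.0513051486825, 184.27539998328098], [243.7161692738527, 182.36816491033397]] 
meas [[226.09466552734375, 288.3594970703125], [148.39862060546875, 290.4325256347656], [147.771484375, 192.87979125976562], [250.30999755859375, 159.42239379882812]] 
 x' [ 31.6  31.7 -25.  -43.9] y' [ 18.5 -14.8 -21.7  22.2]
handle centroid [166.1 166.9] crop [219.2 133.8] [ 8  7  8 12 75]
handle world [ 454.2 -151. ] rel x',y' -81.0457347840109 1.2098521061478154
tcp rel -70.19333960042992 1.4815787993590432
```

The readings agree with a seated casting: handle middle at about jig x −70 and TCP at −70.2, with y within 1 mm. I'll descend on the handle and grip.

Scaled: 15 mm is 0.3, 12 mm is 0.24.

>>> step_hand --segments '[{"tz":0.2},{"tz":0.3},{"tz":0.3},{"tz":0.24},{"tz":0.16},{"tz":0.1},{"tz":0.032},{}]'

```text
t: 16.15
ee_pos: [464.6, -154.1, 35.9]
tcp_rot: [-180.0, -0.0, -18.0]
force: [0.9, -1.1, -1.0]
grip_width: 65.0
gripper_force: 0.0
```

>>> step_hand --segments '[{},{},{},{},{},{},{},{},{}]' --aperture 12 --squeeze 30

```text
t: 17.05
ee_pos: [464.4, -154.0, 35.8]
tcp_rot: [-180.0, 0.0, -18.0]
force: [0.2, 0.3, 1.2]
grip_width: 21.1
gripper_force: 30.0
```

Create f.py:
```python
from workcell import r, imaging, observe
import numpy as np
s=observe();a=np.radians(-18);R=np.array([[np.cos(a),-np.sin(a),0],[np.sin(a),np.cos(a),0],[0,0,1]])
print(np.round(R.T@s["force"],1),np.round(R.T@s["torque"],3),R.T@(np.array(s["ee_pos"])-[530.9,-177.2,0]))
```

```bash
python3 f.py
```

```text
[0.1 0.3 1.2] [-0.044  0.091 -0.052] [-70.3858402    1.51112318  35.84501974]
```

Scaled: -1 mm is -0.02, -0.5 mm is -0.01.

>>> step_hand --segments '[{"tx":-0.01},{"tx":-0.01},{"tx":-0.02},{"tx":-0.02},{"tx":-0.02},{"tx":-0.02},{"tx":-0.02},{},{}]'

```text
t: 17.95
ee_pos: [458.7, -152.2, 35.9]
tcp_rot: [180.0, 0.0, -18.0]
force: [2.8, -0.9, -0.2]
grip_width: 21.0
gripper_force: 30.0
```

```bash
python3 f.py
```

```text
[ 3.   0.  -0.2] [-0.124 -0.554  0.033] [-76.41939004   1.48753998  35.89118902]
```

The rows are not in the units I measure in: shifts go in shares of 50 mm and turns go in shares of 45 degrees. I convert before sending: -1 mm is -0.02.

>>> step_hand --segments '[{"tx":-0.02},{"tx":-0.02},{"tx":-0.02},{"tx":-0.02},{"tx":-0.02},{}]'

```text
t: 18.55
ee_pos: [454.0, -150.6, 35.9]
tcp_rot: [180.0, -0.0, -18.0]
force: [3.1, -2.7, -0.5]
grip_width: 21.3
gripper_force: 30.0
```

```bash
python3 f.py
```

```text
[ 3.8 -1.6 -0.5] [-0.166 -0.742  0.009] [-81.37672003   1.4928938   35.90020015]
```

>>> step_hand --segments '[{"tx":-0.02},{"tx":-0.02},{"tx":-0.02},{"tx":-0.02},{"tx":-0.02},{}]'

```text
t: 19.15
ee_pos: [449.4, -149.2, 35.9]
tcp_rot: [180.0, -0.0, -18.0]
force: [5.0, -2.6, -0.7]
grip_width: 21.2
gripper_force: 30.0
```

```bash
python3 f.py
```

```text
[ 5.6 -0.9 -0.7] [-0.117 -0.91   0.021] [-86.2000088    1.47373456  35.90983554]
```

Scaled: -1 mm is -0.02, -0.6 mm is -0.012.

>>> step_hand --segments '[{"tx":-0.02},{"tx":-0.02},{"tx":-0.02},{"tx":-0.02},{"tx":-0.02},{"tx":-0.02},{"tx":-0.012},{},{},{},{},{},{}]'

```text
t: 20.45
ee_pos: [443.4, -147.2, 35.9]
tcp_rot: [180.0, -0.1, -18.0]
force: [5.6, -2.6, -2.5]
grip_width: 20.9
gripper_force: 30.0
```

```bash
python3 f.py
```

Run:
```python
from workcell import r, imaging, observe
import cv2,numpy as np
a=[]
d=imaging.read_camera("scene");np.savez("scene5.npz",**d);x,y=130,135
cv2.imwrite("pics/end.png",cv2.convertScaleAbs(cv2.resize(d["frame"][y:y+80,x:x+65],None,fx=7,fy=7,interpolation=cv2.INTER_CUBIC),alpha=1.6))
```

```text
[ 6.1 -0.7 -2.5] [-0.023 -1.027  0.071] [-92.49789064   1.46538966  35.92780231]
```

View pics/end.png

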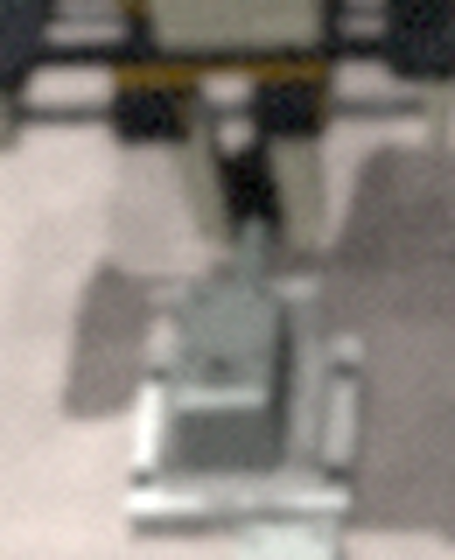

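The shank shows well drawn through the slot, with the fingers on the handle at (250,190). The casting's front top edge is still at full-image row 193, so the casting hasn't moved. Pull force is steady, and the TCP has moved 22 mm. I'm handing in.

```bash
python3 -c "
from workcell import r, imaging, observe
print(r.close_job())"
```

```text
the job is handed in; nothing more can be done
None
```

I handed the job in at about 20.5 s, with the casting seated in the jig and the gripper holding the pin's handle drawn about 22–25 mm; the hand-in returned no verdict.

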